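Raise the heavy bin flap with its lever

TASK

Push the sliding stop all the way along its track so that it is out from under the lever, then press the lever's tread down until the lever rests on its rubber buffer and the bin's heavy flap is fully open. The lever alone must lift the flap: do not touch the flap, keep the lever in its cradle and leave the things standing around it where they are. Finish while still holding the tread down, with the flap open.

Things in the scene. Friction and masses are not known exactly. Their poses are not given: they have to be found in the camera images.
- frame: Fixed bin stand, mm. Origin on the table straight below the lever's pivot; x runs along the lever from its long end to the bin, y across, z up. The blue bin (200 wide, cover 74 high) spans x = 105 to 275. Two grey cradle cheeks (94 high, y = 19 to 29 either side, 50 long) carry the pivot pin at z = 80. The stop's track crosses under the lever at x = -90: 12 high, y = -135 to 105.
- lever: Loose steel lever, a bar 28 wide, 12 thick, its 12 mm pivot pin resting in the open-topped cradle: press straight down, or it can leave it. Origin at the pin's middle, frame (0, 0, 80) mm; at the start its axes are the frame's and the long end (to -x) slopes up 15 degrees. Pressing turns it about 27 degrees, onto the firm buffer; takes 2 to 6 N at the tread. Released, it swings back.
- nose (a point): Middle of the round nose (16 mm thick) at the lever's short end, 90 mm from the pin, under the flap's front lip.
- buffer (a point): Middle of the top of the fixed rubber buffer, 30 x 30 mm, under the lever at frame (-155, 0, 37) mm. It stops the lever with the flap fully open.
- tread (a point): Middle of the top face of the square tread (60 x 60 x 12 mm) at the lever's long end, 190 mm from the pin; at the start frame (-182, 0, 135) mm, with the lever on its buffer about 88 mm lower.
- flap: Heavy steel flap (about 1.8 kg, 122 x 200 x 10 mm), the front half of the bin's cover, hinged at its far edge. Origin on the hinge line, frame (203, 0, 65) mm; its z axis is vertical when closed and leans with the opening angle, about 0.35 rad with the lever on its buffer. Falls shut when not held.
- flap_lip (a point): Middle of the upper edge of the flap's front lip, 125 mm from the hinge; 75 mm above the table when closed.
- stop (a joint): Position of the sliding stop along its track, m: near 0 (0 to 0.008 at the start) its upright block (30 x 36, top 91 mm above the table) stands under the lever at frame x = -90 mm and blocks it; it grows towards the frame's +y, up to 0.06 at the hard end, where the block is clear of the lever. Friction about 2 N; it stays where it is left.
- push_plate (a point): Middle of the outer (-y) face of the upright push plate at the stop's -y end: 90 wide in x, 12 thick, from 15 to 73 mm above the table, this point at 45. At joint 0 it is at frame (-90, -156, 45) mm. Push it towards the frame's +y.
- coupling: Bystander: brass pipe coupling, a ring of 44 diameter, 45 high, standing beside the cradle. Origin at the centre of its underside.
- elbow: Bystander: brass pipe elbow, about 60 x 60 x 36 mm, lying beside the cradle. Origin on the table 10 mm from its corner.
- nut: Bystander: big steel hexagon nut, 50 across, 22 mm high, near the tread. Origin at the centre of its underside.
- carton: Bystander: small cardboard box, 90 x 60 x 55 mm high. Origin at the centre of its underside.
- jar: Bystander: jar of 60 diameter, 75 mm high. Origin at the centre of its underside.
- wrench: Bystander: steel wrench lying on the table. Origin under its middle.
- roll: Bystander: cardboard roll of 90 diameter, 40 mm high. Origin at the centre of its underside.

How it is judged:
By the outcome, as a careful person would: the job done as asked, in the order asked, and still so for the second after the job is handed in, while the arm keeps its last pose, push and grip.
It also fails if it takes over 48 s, if anything falls off the work surface, if the arm or the gripper's body presses on something with over 40 N, if the wrist force passes 120 N, or if a joint passes its speed limit or range.

ROBOT

A 7-joint arm with a two-finger parallel gripper is mounted at the origin on the work surface. World frame = base frame: x ahead of the robot, y to its left, z up, the work surface at z = 0. Lengths are in mm, angles in rad, forces in N, time in s.
With the tool pointing down it reaches from about 400 to 875 mm from the base axis. Payload 4.4 kg.
Tool frame: the origin (TCP) lies at the very end of the fingers, on their centre line; the grasp point (between the pads) lies 19 mm behind it; z points along the fingers, y is the direction in which the jaws open and shut (so a half turn about z gives the same grasp; the last joint's range is limited). The gripper opens to 85 mm and grips with 20 to 120 N. Pads are 22 mm wide; open, the fingers measure 114 mm over their backs; the gripper's body (76 mm by 85 mm) begins 54 mm behind the grasp point. The pads swing forward as they close: fully open they stand 13 mm farther back than shut.
Start: joints at [1.073, 0.628, 0.038, 1.517, -0.027, 0.996, -0.02], TCP at [272.057, -590.341, 231.313] pointing down, gripper open.
Joint ranges: [-3.06, 3.06], [-0.37, 2.12], [-1.25, 1.32], [0.18, 2.47], [-1.1, 4.24], [0.23, 1.98], [-2.94, 2.94]. Speed limits (rad/s): [2.57, 2.57, 3.14, 3.14, 3.14, 3.14, 3.14].

INTERFACE

Orientations are given as [roll, pitch, yaw] about the fixed x, y, z axes, in that order (R = Rz(yaw) Ry(pitch) Rx(roll)).
In Python, from cell import ctrl, eyes gives the robot as it stands.
- The arm moves only by the tool move_arm, never from a script. Its argument "increments" is a list of rows, each a list of 6 numbers: the shift along the tool's x, y, z in cm, then the turn, a rotation vector about the tool's x, y, z in degrees. In form: [[x, y, z, wx, wy, wz], ...]. A call has 1 to 20 rows; each row is the pose to reach, as a shift and turn from the pose commanded when the call began, along the tool's axes at that moment; what a row does not reach only later rows make up. A row lasts 1/10 s, in which the tool goes at most 50 mm and 8.59 degrees, less where a joint would pass 70% of its speed; a pose out of reach is approached as far as the arm can. A call with a gripper value outside its range is refused whole. "grip" is the opening, from -1 (shut) to 1 (fully open), set as the call begins (left out, the last holds). The fingers move at their own pace and stop on an object; the grip force is fixed at half the most. Time passes only in rows, so rows that repeat a pose let the fingers close. It gives the time, the measured TCP pose, the force and the opening at its end, in the units of the state.
- ctrl.read_state(): the state, without advancing time (a new reading comes with each control period).
- eyes.get_image(name): name is "scene" or "top"; returns the picture (420x560x3 uint8, red, green, blue); there is no depth.
- eyes.calibration(name): a dict with "fx", "fy", "cx", "cy" (pixels), "dist" ([k1, k2, p1, p2, k3] as OpenCV has them; the pictures are not rectified), "pose" (4x4, takes a point from camera to world coordinates). Camera axes: x right, y up, looking along -z (the intrinsics and any distortion apply to the point x, -y, -z); pixel columns grow to the right and rows downward; lengths in mm; the calibration is good to about 2 mm. A picture is of the moment at which its call begins. calibration takes no time and is no camera call.
- ctrl.finish_job(): hands the job in, once; it reports no verdict.
The state is a dict: "clock": time; "qpos": joint angles; "qd": joint speeds; "tau": joint torques, N m; "eef_pos": TCP position; "tool_rot": TCP orientation; "force": force on the tool from outside, world axes, zero at the start; "torque": the same for the moment, N m; "width": finger opening in mm.
Only numpy, scipy, OpenCV 4.12 (cv2) and the standard library are available. Lean on these libraries where they do the work, as an engineer would, in place of code of your own. Each camera call takes 0.05 s, during which the arm holds its last target. There are 200 camera calls.

## Working session

There is one attempt and no reset: what is moved stays moved. The work goes in short steps, Python scripts to look and compute and a tool call to move; the robot and the scene stay as the last step left them, time stands still between calls to the robot, and variables do not carry over. Pictures are saved under pics/ and viewed, about 8 in all and at most 12, crops included, and the job is handed in when it is done.

Besides the shell and the picture viewer there is one more tool, called by a JSON object that holds its "fn" and its "kwargs". move_arm: Moves the arm, as the interface text tells. Its arguments: {"type":"object","properties":{"increments":{"type":"array","items":{"type":"array","items":{"type":"number"}}},"grip":{"type":"number"}},"required":["increments"]}

```bash
mkdir -p pics; ls; python3 - <<'E'
from cell import ctrl, eyes
import cv2
print(ctrl.read_state())
for n in("scene","top"):
    im=eyes.get_image(n); cv2.imwrite(f"pics/{n}0.png",im[:,:,::-1])
    c=eyes.calibration(n); print(n,c)
E
```

```text
pics
{'clock': 0.0, 'qpos': array([ 1.07325225,  0.62934354,  0.03842419,  1.51838204, -0.02699752,
        0.99627673, -0.02003391]), 'qd': array([ 5.52665681e-04,  1.93821236e-03,  4.86182735e-04,  1.85314662e-03,
       -2.31382303e-05, -2.26271533e-03,  1.18107744e-03]), 'tau': array([ 4.29953379e-04, -5.63394642e+01,  1.22652389e+00, -1.93444151e+01,
        1.10906828e-02,  1.05803620e-02,  1.15426593e-05]), 'eef_pos': array([ 271.76915044, -589.76999388,  230.38594237]), 'tool_rot': array([-3.13970053e+00,  1.67477858e-05,  4.31725590e-01]), 'force': array([-0.0338838 ,  0.14704278,  0.12039908]), 'torque': array([ 0.03688635, -0.01333202, -0.01812815]), 'width': 85.34701426474712}
scene {'fx': 409.6881461943165, 'fy': 409.6881461943165, 'cx': 288.30779959782427, 'cy': 208.72314107789973, 'dist': array([-0.00412978,  0.        ,  0.        ,  0.        ,  0.        ]), 'pose': array([[ 5.44209902e-01, -5.07471986e-01,  6.68062696e-01,
         1.50624384e+03],
       [ 8.38796570e-01,  3.44311051e-01, -4.21746623e-01,
        -5.76565019e+02],
       [-1.59967728e-02,  7.89887386e-01,  6.13043245e-01,
         9.95952517e+02],
       [ 0.00000000e+00,  0.00000000e+00,  0.00000000e+00,
         1.00000000e+00]])}
top {'fx': 501.11469219582875, 'fy': 501.11469219582875, 'cx': 274.37743527028874, 'cy': 218.59288625084713, 'dist': array([-0.07104564,  0.        ,  0.        ,  0.        ,  0.        ]), 'pose': array([[-1.92165884e-02,  9.79167814e-01, -2.02141325e-01,
         2.39938006e+02],
       [-9.99799937e-01, -1.99418446e-02, -1.55172847e-03,
         3.45943322e+01],
       [-5.55047345e-03,  2.02071065e-01,  9.79355133e-01,
         1.62186662e+03],
       [ 0.00000000e+00,  0.00000000e+00,  0.00000000e+00,
         1.00000000e+00]])}
```

View pics/scene0.png

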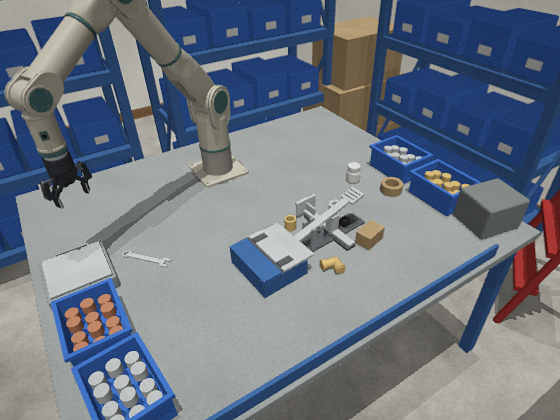

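View pics/top0.png

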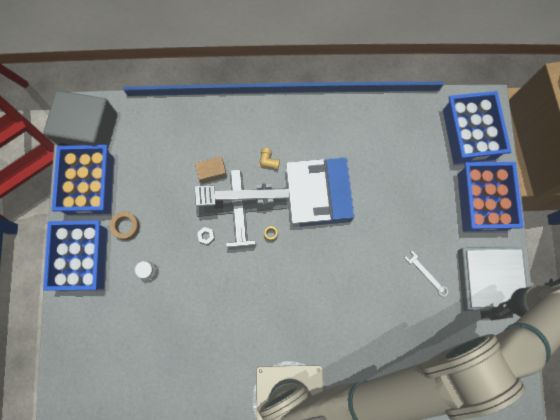

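The top view shows the tread near (205,195), the bin near (320,190) and the push plate near (240,243), on the robot's side. I'll zoom in for accuracy.

```bash
python3 - <<'E'
import cv2
a=cv2.imread("pics/top0.png")[140:260,185:365]; cv2.imwrite("pics/tc.png",cv2.resize(a,None,fx=4.4,fy=4.4,interpolation=cv2.INTER_CUBIC))
a=cv2.imread("pics/scene0.png")[160:300,225:405]; cv2.imwrite("pics/sc.png",cv2.resize(a,None,fx=4.2,fy=4.2,interpolation=cv2.INTER_CUBIC))
E
```

```text
(no output)
```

View pics/tc.png

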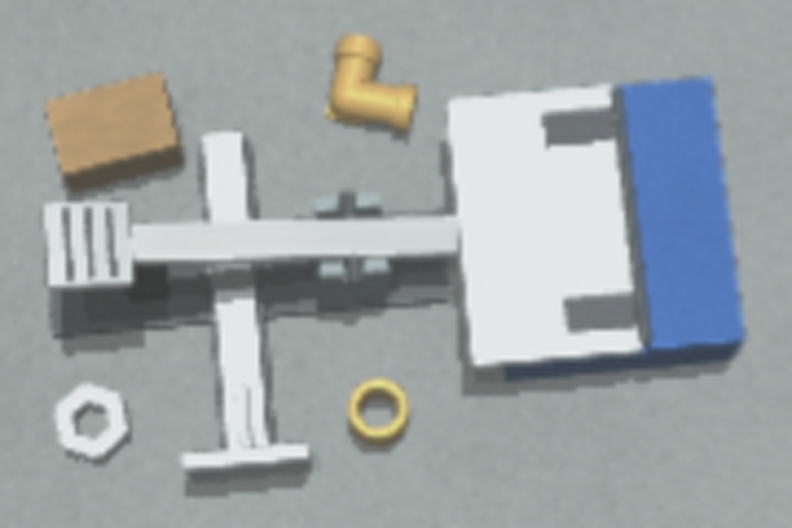

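View pics/sc.png

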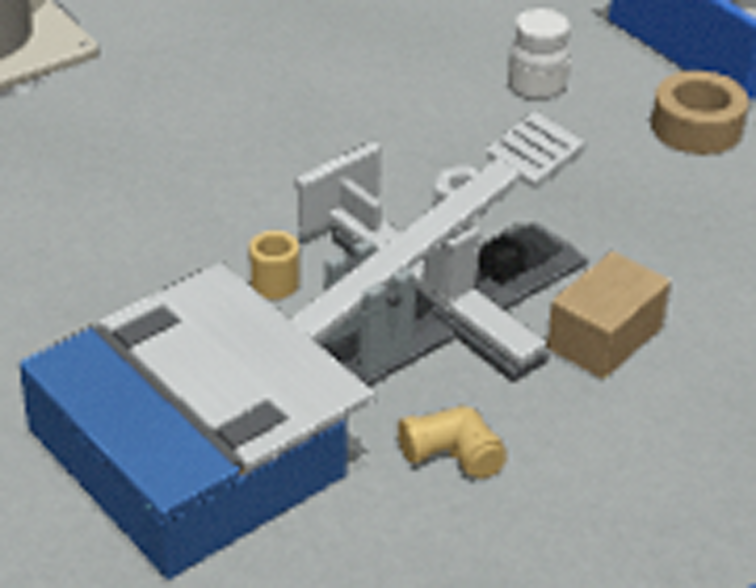

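The tread corners, bin corners, flap front edge and push plate are clear in both views: tread at crop (45..132, 203..287), plate at (183..309, 446..468). The stop's block stands under the lever. Next I fit the frame pose.

```bash
cat > h.py <<'E'
import numpy as np, cv2
from cell import ctrl, eyes
from scipy.optimize import least_squares
def proj(n,P):
    c=eyes.calibration(n); T=np.linalg.inv(c['pose']); X=np.c_[P,np.ones(len(P))]@T.T
    X=X[:,:3]*[1,-1,-1]
    K=np.array([[c['fx'],0,c['cx']],[0,c['fy'],c['cy']],[0,0,1]])
    return cv2.projectPoints(X.reshape(-1,1,3),np.zeros(3),np.zeros(3),K,c['dist'])[0][:,0]
def f2w(p,P):
    c,s=np.cos(p[2]),np.sin(p[2]); P=np.asarray(P,float)
    return np.c_[c*P[:,0]-s*P[:,1]+p[0],s*P[:,0]+c*P[:,1]+p[1],P[:,2]]
E
cat > fit.py <<'E'
from h import *
tr=[(-211,30,142.8),(-153,30,127.2),(-153,-30,127.2),(-211,-30,142.8)]
bn=[(275,100,74),(275,-100,74),(78,100,75),(78,-100,75)]
pl=[(-135,-144,73),(-45,-144,73)]
F={'top':(tr+bn+[(-90,105,12)],pl,[(45,204),(128,203),(132,285),(52,287),(712,78),(742,342),(449,99),(473,366),(223,133),(183,456),(307,446)],4.4,(185,140)),
'scene':(tr+bn,pl,[(583,145),(537,185),(488,150),(542,112),(168,512),(22,362),(372,395),(220,265),(380,150),(300,190)],4.2,(225,160))}
def res(p):
    o=[]
    for n,(A,B,px,s,of) in F.items():
        P=np.vstack([f2w(p,A),f2w(p,np.array(B)+[0,p[3],0])])
        o.append(proj(n,P)-((np.array(px)+.5)/s-.5+of))
    return np.vstack(o).ravel()
r=least_squares(res,[540,50,-1.57,4],loss='soft_l1')
p=r.x; print(p.round(3)); print(res(p).reshape(-1,2).round(1).tolist())
print(f2w(p,[(-90,-156+p[3],45),(-182,0,135),(-155,0,37),(-172,0,47),(0,0,80)]).round(1))
print("tcp frame y dir",np.degrees(p[2]))
E
python3 fit.py
```

```text
[639.225  67.248  -1.498  -1.874]
[[-0.4, -0.5], [0.2, -0.6], [0.6, -0.5], [-0.8, -0.4], [-0.2, -0.5], [0.7, -0.3], [-0.9, 0.0], [-0.2, -0.2], [0.1, 1.2], [-0.7, 0.0], [-0.2, -0.3], [0.4, -0.5], [-0.8, -0.4], [-0.8, 0.0], [-1.7, -0.2], [-1.7, 0.6], [-1.2, 0.2], [0.4, -0.2], [0.1, -0.5], [-0.1, -0.7], [0.5, -1.5]]
[[475.2 145.6  45. ]
 [626.  248.8 135. ]
 [628.  221.8  37. ]
 [626.8 238.8  47. ]
 [639.2  67.2  80. ]]
tcp frame y dir -85.84396149304645
```

```bash
cat >> h.py <<'E'
from scipy.spatial.transform import Rotation as Ro
def inc(W,yaw=None):
    s=ctrl.read_state(); R=Ro.from_euler('xyz',s['tool_rot'])
    for w in W: print('inc cm',((R.inv().apply(np.array(w)-s['eef_pos']))/10).round(2))
    if yaw is not None: print('turn',np.degrees((R.inv()*Ro.from_euler('xyz',[np.pi,0,yaw])).as_rotvec()).round(2))
E
python3 -c "
from h import *
inc([(480,-200,232),(435,143,150),(435,143,41)],.0726)"
```

```text
inc cm [ 35.22 -26.69  -0.11]
inc cm [ 45.49 -59.72   8.15]
inc cm [ 45.49 -59.7   19.05]
turn [-9.000e-02  2.000e-02  2.058e+01]
```

{"fn": "move_arm", "kwargs": {"increments": [[35.2,-26.7,0,0,0,20.6],[35.2,-26.7,0,0,0,20.6],[35.2,-26.7,0,0,0,20.6],[35.2,-26.7,0,0,0,20.6],[35.2,-26.7,0,0,0,20.6],[35.2,-26.7,0,0,0,20.6],[35.2,-26.7,0,0,0,20.6],[35.2,-26.7,0,0,0,20.6],[35.2,-26.7,0,0,0,20.6],[35.2,-26.7,0,0,0,20.6],[45.5,-59.7,3,0,0,20.6],[45.5,-59.7,5,0,0,20.6],[45.5,-59.7,8,0,0,20.6],[45.5,-59.7,8,0,0,20.6],[45.5,-59.7,8,0,0,20.6],[45.5,-59.7,8,0,0,20.6],[45.5,-59.7,8,0,0,20.6],[45.5,-59.7,8,0,0,20.6],[45.5,-59.7,8,0,0,20.6],[45.5,-59.7,8,0,0,20.6]], "grip": -1}}

```text
clock: 2.1
eef_pos: [435.7, 140.6, 151.4]
tool_rot: [3.141, 0.0, 0.07]
force: [0.5, -0.5, 0.6]
width: 0.2
```

```bash
python3 -c "
from h import *
print(ctrl.read_state())
inc([(435,143,150),(435,143,41)],.0726)"
```

```text
{'clock': 2.1, 'qpos': array([-0.44280773,  0.49051193,  0.09627831,  2.12012379, -0.08693151,
        0.53488025, -1.78332353]), 'qd': array([ 0.02200858, -0.00748938,  0.00610962,  0.00041419, -0.00121358,
        0.00051198, -0.00462212]), 'tau': array([-1.26670908e+00, -4.06665945e+01,  8.29541981e-01, -1.17726454e+01,
       -5.29581425e-02, -6.13798169e-03, -1.91824220e-03]), 'eef_pos': array([435.74255973, 140.6189273 , 151.40302616]), 'tool_rot': array([3.14050974e+00, 3.33950246e-05, 7.04421249e-02]), 'force': array([ 0.46343009, -0.5185485 ,  0.56395425]), 'torque': array([ 0.02805524, -0.00336408,  0.03978878]), 'width': 0.18032746458074517}
inc cm [-0.06 -0.24  0.14]
inc cm [-0.06 -0.25 11.04]
turn [ 0.06  0.   -0.12]
```

{"fn": "move_arm", "kwargs": {"increments": [[0,-0.2,3,0,0,0],[0,-0.2,6,0,0,0],[0,-0.2,9,0,0,0],[0,-0.2,11,0,0,0],[0,-0.2,11,0,0,0],[0,-0.2,11,0,0,0],[0.5,-0.2,11,0,0,0],[1,-0.2,11,0,0,0],[1.5,-0.2,11,0,0,0],[1.5,-0.2,11,0,0,0],[1.5,-0.2,11,0,0,0]]}}

```text
clock: 3.2
eef_pos: [450.4, 145.5, 41.6]
tool_rot: [-3.141, -0.0, 0.072]
force: [0.3, 0.1, 0.3]
width: -0.0
```

```bash
python3 -c "
from h import *
print(ctrl.read_state()['eef_pos'],ctrl.read_state()['force'])
for n,(a,b,c,d) in dict(scene=(170,290,260,400),top=(140,290,180,360)).items():
    im=eyes.get_image(n)[a:b,c:d,::-1]; cv2.imwrite('pics/%s1.png'%n,cv2.resize(im,None,fx=4,fy=4,interpolation=2))
"
```

```text
[450.4472096  145.48629669  41.56746249] [0.2708428  0.12916613 0.30212922]
```

View pics/scene1.png

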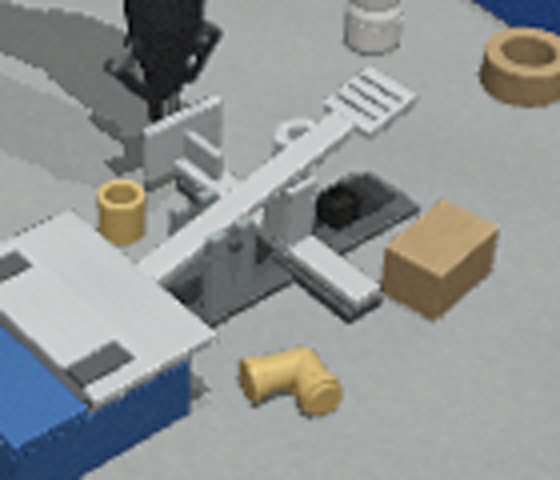

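The closed fingers stand behind the middle of the push plate (about (185,125) in the crop), with no contact yet. Now I push.

{"fn": "move_arm", "kwargs": {"increments": [[0.4,0,0,0,0,0],[0.8,0,0,0,0,0],[1.2,0,0,0,0,0],[1.6,0,0,0,0,0],[2,0,0,0,0,0],[2.4,0,0,0,0,0],[2.8,0,0,0,0,0],[3.2,0,0,0,0,0],[3.6,0,0,0,0,0],[4,0,0,0,0,0],[4.4,0,0,0,0,0],[4.8,0,0,0,0,0],[5.2,0,0,0,0,0],[5.6,0,0,0,0,0],[6,0,0,0,0,0],[6.3,0,0,0,0,0],[6.5,0,0,0,0,0],[6.5,0,0,0,0,0]]}}

```text
clock: 5.1
eef_pos: [515.9, 150.0, 41.4]
tool_rot: [3.142, -0.001, 0.072]
force: [-0.8, 1.1, -0.5]
width: 0.0
```

{"fn": "move_arm", "kwargs": {"increments": [[0.2,0,0,0,0,0],[0.4,0,0,0,0,0],[0.6,0,0,0,0,0],[0.8,0,0,0,0,0],[0.8,0,0,0,0,0]]}}

```text
clock: 5.6
eef_pos: [523.8, 150.6, 41.4]
tool_rot: [3.142, -0.001, 0.072]
force: [-0.7, 0.3, 0.5]
width: -0.1
```

{"fn": "move_arm", "kwargs": {"increments": [[0.2,0,0,0,0,0],[0.4,0,0,0,0,0],[0.6,0,0,0,0,0],[0.6,0,0,0,0,0]]}}

```text
clock: 6.0
eef_pos: [523.9, 150.5, 40.9]
tool_rot: [3.141, 0.01, 0.073]
force: [-11.0, -0.7, 8.8]
width: 0.0
```

```bash
python3 -c "
from h import *
print(ctrl.read_state()['eef_pos'],ctrl.read_state()['force'])
for n,(a,b,c,d) in dict(scene=(170,290,260,400),top=(140,290,180,360)).items():
    im=eyes.get_image(n)[a:b,c:d,::-1]; cv2.imwrite('pics/%s2.png'%n,cv2.resize(im,None,fx=4,fy=4,interpolation=2))
"
```

```text
[523.85911548 150.48787666  40.86474374] [-10.99186288  -0.74863144   8.81027607]
```

View pics/scene2.png

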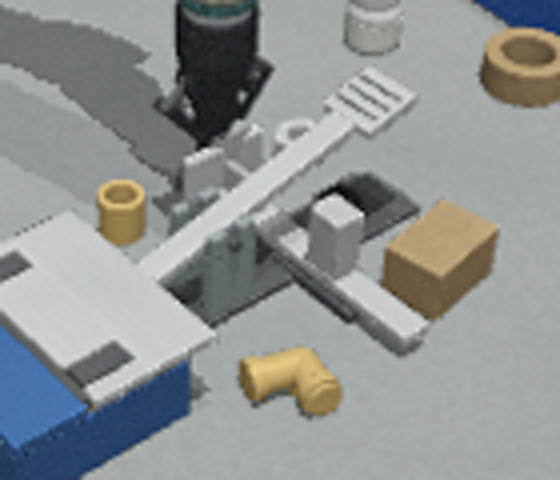

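The stop is at its hard end: motion halted at x = 523.9 with 11 N, and the block (335,235) is clear beside the lever. I back off, rise and go over the tread.

```bash
python3 -c "
from h import *
p=[639.225,67.248,-1.498]
W=f2w(p,[(-186,0,z) for z in (200,150,140,86,52,48)])
print(W.round(1)); inc(list(W),.0726)"
```

```text
[[625.7 252.8 200. ]
 [625.7 252.8 150. ]
 [625.7 252.8 140. ]
 [625.7 252.8  86. ]
 [625.7 252.8  52. ]
 [625.7 252.8  48. ]]
inc cm [ 10.74  -9.44 -16.03]
inc cm [ 10.79  -9.45 -11.03]
inc cm [ 10.8   -9.45 -10.03]
inc cm [10.85 -9.45 -4.63]
inc cm [10.89 -9.46 -1.23]
inc cm [10.89 -9.46 -0.83]
turn [0.06 0.58 0.02]
```

{"fn": "move_arm", "kwargs": {"increments": [[-2,0,0,0,0,0],[-5,0,0,0,0,0],[-5,0,0,0,0,0],[-5,0,-4,0,0,0],[-5,0,-8,0,0,0],[-5,0,-12,0,0,0],[-5,0,-16,0,0,0],[-5,0,-16,0,0,0],[-2,-3,-16,0,0,0],[2,-5,-16,0,0,0],[6,-7,-16,0,0,0],[10.2,-9.4,-16,0,0,0],[10.2,-9.4,-16,0,0,0],[10.2,-9.4,-16,0,0,0],[10.2,-9.4,-14,0,0,0],[10.2,-9.4,-12,0,0,0],[10.2,-9.4,-11.5,0,0,0],[10.2,-9.4,-11.5,0,0,0],[10.2,-9.4,-11.5,0,0,0]]}}

```text
clock: 8.0
eef_pos: [624.4, 251.9, 157.3]
tool_rot: [-3.141, -0.001, 0.072]
force: [0.9, -0.4, 0.7]
width: 0.1
```

```bash
python3 -c "
from h import *
print(ctrl.read_state()['eef_pos'],ctrl.read_state()['force'])
p=[639.225,67.248,-1.498]
W=f2w(p,[(-186,0,z) for z in (140,86,52,48)])
inc(list(W),.0726)
ims=[]
for n,(a,b,c,d) in dict(scene=(130,260,260,400),top=(140,270,180,320)).items():
    ims.append(cv2.resize(eyes.get_image(n)[a:b,c:d,::-1],None,fx=2.85,fy=2.85,interpolation=2))
cv2.imwrite('pics/c3.png',np.hstack(ims))
"
```

```text
[624.35102784 251.8905376  157.33435918] [ 0.88060153 -0.3550258   0.69647501]
inc cm [ 0.14 -0.08  1.73]
inc cm [ 0.13 -0.07  7.13]
inc cm [ 0.13 -0.07 10.53]
inc cm [ 0.13 -0.07 10.93]
turn [-0.01 -0.07 -0.05]
```

View pics/c3.png

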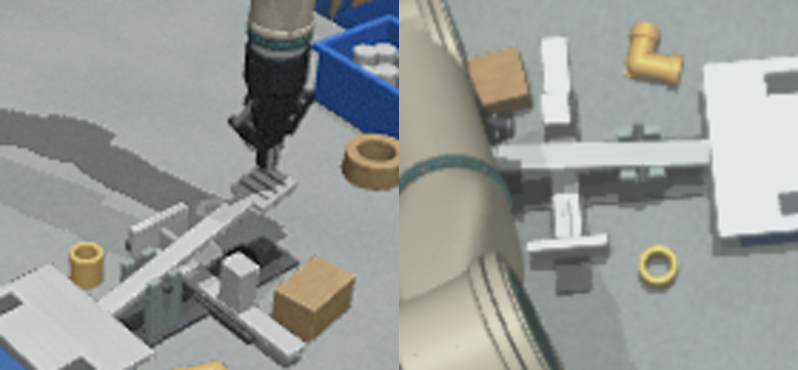

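The fingertips hang over the tread at (265,170) in the left half, and the stop is clear of the lever. I press slowly.

{"fn": "move_arm", "kwargs": {"increments": [[0.1,0,0.5,0,0,0],[0.1,0,1,0,0,0],[0.1,0,1.4,0,0,0],[0.1,0,1.8,0,0,0],[0.1,0,2.2,0,0,0],[0.1,0,2.6,0,0,0],[0.1,0,3,0,0,0],[0.1,0,3.4,0,0,0],[0.1,0,3.8,0,0,0],[0.1,0,4.2,0,0,0],[0.1,0,4.6,0,0,0],[0.1,0,5,0,0,0],[0.1,0,5.4,0,0,0],[0.1,0,5.8,0,0,0],[0.1,0,6.2,0,0,0],[0.1,0,6.6,0,0,0],[0.1,0,7,0,0,0],[0.1,0,7,0,0,0]]}}

```text
clock: 9.9
eef_pos: [624.9, 253.0, 85.8]
tool_rot: [-3.141, 0.0, 0.073]
force: [0.3, 2.7, 4.8]
width: -0.1
```

{"fn": "move_arm", "kwargs": {"increments": [[0.1,0,0.4,0,0,0],[0.1,0,0.8,0,0,0],[0.1,0,1.2,0,0,0],[0.1,0,1.6,0,0,0],[0.1,0,2,0,0,0],[0.1,0,2.4,0,0,0],[0.1,0,2.8,0,0,0],[0.1,0,3.1,0,0,0],[0.1,0,3.4,0,0,0],[0.1,0,3.4,0,0,0]]}}

```text
clock: 10.9
eef_pos: [625.6, 251.1, 51.8]
tool_rot: [3.14, 0.001, 0.072]
force: [-1.2, 1.2, 3.5]
width: 0.2
```

{"fn": "move_arm", "kwargs": {"increments": [[0,0,0.2,0,0,0],[0,0,0.4,0,0,0],[0,0,0.6,0,0,0],[0,0,0.6,0,0,0]]}}

```text
clock: 11.3
eef_pos: [625.9, 250.5, 47.4]
tool_rot: [3.139, 0.001, 0.071]
force: [-2.4, -2.2, 11.3]
width: -0.1
```

{"fn": "move_arm", "kwargs": {"increments": [[0,0,0.1,0,0,0],[0,0,0.3,0,0,0],[0,0,0.3,0,0,0],[0,0,0.3,0,0,0]]}}

```text
clock: 11.7
eef_pos: [626.0, 250.4, 46.8]
tool_rot: [3.14, 0.001, 0.071]
force: [-7.6, -2.5, 26.7]
width: -0.1
```

```bash
python3 -c "
from h import *
print(ctrl.read_state()['eef_pos'],ctrl.read_state()['force'])
p=[639.225,67.248,-1.498]
ims=[]
for n,(a,b,c,d) in dict(scene=(160,300,225,400),top=(130,270,185,360)).items():
    ims.append(cv2.resize(eyes.get_image(n)[a:b,c:d,::-1],None,fx=2.28,fy=2.28,interpolation=2))
cv2.imwrite('pics/c4.png',np.hstack(ims))
# expected flap front corner pixels in the left half: closed / open .35 rad
for th in (0,.25,.30,.35):
    r,h=125,10; c,s=np.cos(th),np.sin(th)
    q=proj('scene',f2w(p,[(203-r*c+h*s,y,65+r*s+h*c) for y in(100,-100)]))
    print(th,((q-[225,160])*2.28).round().tolist())
"
```

```text
[626.02933572 250.41958592  46.8446142 ] [-7.6180628  -2.48111337 26.67181871]
0 [[202.0, 213.0], [119.0, 142.0]]
0.25 [[199.0, 199.0], [115.0, 128.0]]
0.3 [[198.0, 197.0], [113.0, 125.0]]
0.35 [[196.0, 194.0], [112.0, 123.0]]
```

View pics/c4.png

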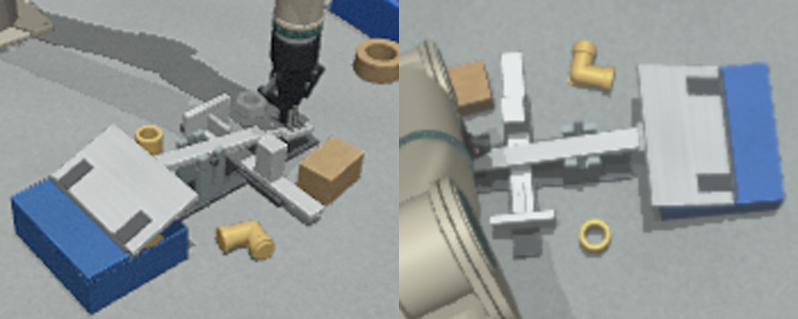

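The flap's front corners sit at (197,195) and (113,125), matching an opening of about 0.35 rad. The carton, elbow, coupling and stop look unmoved. Before handing in, I check in the top view whether the lever's slant is only perspective.

```bash
python3 -c "
from h import *
p=[639.225,67.248,-1.498]
t=np.radians(12)
for r in(-130,-30,60):
  P=[(r*np.cos(t)+6*-np.sin(t),y,80+r*np.sin(t)+6*np.cos(t)) for y in(14,-14)]
  for n,o in(('top',(185,130)),('scene',(225,160))):
    q=(proj(n,f2w(p,P))-o)*2.28; print(r,n,q.round().tolist())
im=cv2.imread('pics/c4.png')
im=im[80:240,399+40:399+270]
t=np.radians(12)
o=cv2.resize(im,None,fx=3.4,fy=3.4)
for r in(-130,-100,-60,-30,0,30,60,80):
  for y in(14,-14):
    q=(proj('top',f2w(p,[(r*np.cos(t)-6*np.sin(t),y,80+r*np.sin(t)+6*np.cos(t))]))[0]-(185,130))*2.28-(40,80)
    cv2.circle(o,tuple(int(v) for v in q*3.4),3,(0,0,255),-1)
cv2.imwrite('pics/c5.png',o)
"
```

```text
-130 top [[90.0, 148.0], [91.0, 167.0]]
-130 scene [[267.0, 134.0], [255.0, 125.0]]
-30 top [[158.0, 138.0], [160.0, 157.0]]
-30 scene [[221.0, 149.0], [209.0, 140.0]]
60 top [[221.0, 129.0], [223.0, 148.0]]
60 scene [[175.0, 163.0], [163.0, 153.0]]
```

View pics/c5.png

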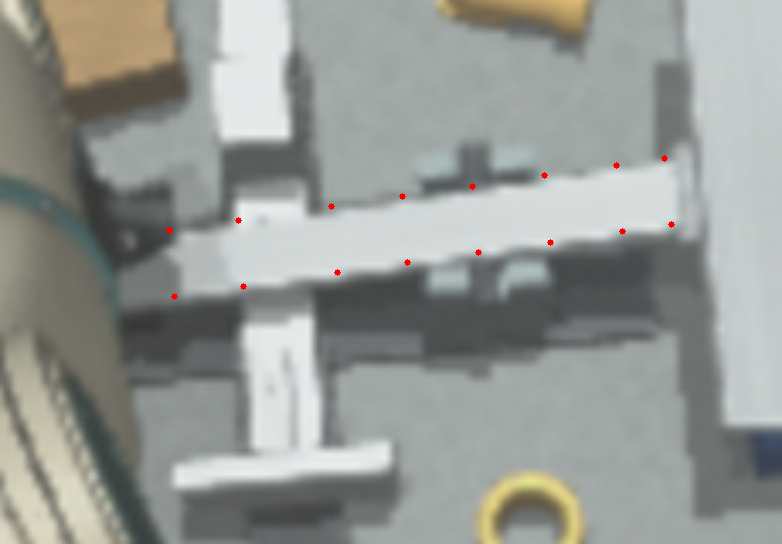

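The lever's edges follow the predicted lines for 12 degrees in the cradle, within about a pixel. I ease the push slightly and hold to check it's steady.

{"fn": "move_arm", "kwargs": {"increments": [[0,0,-0.1,0,0,0],[0,0,-0.1,0,0,0],[0,0,-0.1,0,0,0],[0,0,-0.1,0,0,0],[0,0,-0.1,0,0,0],[0,0,-0.1,0,0,0],[0,0,-0.1,0,0,0],[0,0,-0.1,0,0,0],[0,0,-0.1,0,0,0],[0,0,-0.1,0,0,0]]}}

```text
clock: 12.8
eef_pos: [626.0, 250.5, 47.0]
tool_rot: [3.14, 0.001, 0.071]
force: [-5.8, -2.9, 21.8]
width: -0.1
```

Steady at 22 N on the buffer, so I hand it in.

```bash
python3 -c "
from cell import ctrl
print(ctrl.finish_job())
print(ctrl.read_state()['eef_pos'],ctrl.read_state()['force'])"
```

```text
the job is handed in; nothing more can be done
None
the job is handed in; nothing more can be done
```

I pushed the sliding stop to its hard end, then pressed the tread down until the lever sat on its buffer. I handed the job in at about 13 s, still holding the tread down with the flap open.

- **Stop:** it halted against about 11 N, and in the picture its block stands clear of the lever.
- **Lever on the buffer:** with the TCP at z = 47 mm, the force rose from about 4 N to 27 N. I eased it to a steady 22 N. There was also a sideways force of about 6 N, which stayed steady.
- **Flap:** its front corners matched an opening of about 0.33–0.35 rad in the scene camera.
- **Lever in its cradle:** its edges matched the predicted 12 degree line within about a pixel.
- **Things standing around:** the coupling, elbow and carton looked unmoved. The nut was partly hidden by the arm in the last picture. The jar, roll and wrench were outside it and I did not check them again; the arm did not go low near them.

One disagreement: my first fit gave the stop's starting position as -2 mm, just outside the stated 0 to 8 mm. That is within the error of the camera calibration.

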